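# Unlatch and open the driver box of a street light

### The job

Open the lamp driver box: take the blue-handled key from its rest, stand it fully home in the cam latch's slot, and with the key turn the red tongue a quarter turn clockwise to its stop, clear of the panel. Then swing the white access panel fully over by its orange grip so that it stays open, leaving the key seated upright in the latch. Turn the latch only by its key, and leave the other loose things where they are.

Things in the scene. Friction and masses are not known exactly. Their poses are not given: they have to be found in the camera images.
- driver_box: grey enclosure fixed to the bench, 140 (x) x 220 (y) x 60 mm high, panel on top; origin at the centre of its underside, z up, yaw within 0.25 rad. The panel's hinge line runs along x on the +y side, the orange grip overhangs the -y side; the latch is on a 50 mm high housing on the -x side (towards the robot), its axis 120 mm from the centre.
- latch (a joint): angle of the cam latch about its vertical axis, rad: 0 = locked, red tongue along the box's +x, over the panel's edge, so that the panel cannot lift; grows clockwise seen from above to the stop at 1.57, tongue along the box's -y, clear of the panel. Starts between 0 and 0.15. Rubs with about 0.15 N m and stays where it is left.
- latch_socket (a point): on the latch's axis, at the mouth of the key slot in the flat top of the steel rotor (38 x 48 mm), 86 mm over the bench. Turns with the latch: x along the red tongue (which reaches 65 mm from the axis, its top 8.5 mm below this point), y along the slot, z up. Slot 33 mm (y) x 11 mm (x), 19 mm deep, 2 mm chamfer: 1.5 mm play each side of the blade.
- panel_key: T-shaped key, 0.16 kg. Origin: centre of its collar's underside; z up the shank. Blade 30 (y) x 8 (x) mm, 16 mm below the origin; collar 36 mm wide, z 0-6; square shank 14 mm, z 6-92; blue crossbar 70 (y) x 14 x 14 mm centred at z = 97. Seated: collar flat on the rotor, origin at latch_socket, y along the slot (either way); it stands by itself. Starts in key_rest, z rising 20 degrees from level.
- key_rest: fixed key stand: black base 150 (x) x 70 (y) x 10 mm, two posts 30 mm wide with upward-open notches that hold the shank at key z 10-20 and 78-90 mm; between them the shank is free for fingers, its middle (key z = 48 mm) 55 mm above this origin. Origin at the underside, x towards the key's crossbar (roughly to the robot's left, +y), z up.
- lid (a joint): opening angle of the access panel, rad: 0 = closed, 1.57 = upright, stop at 1.95. It turns freely; it falls shut when left below about 1.5 and rests against the stop when past upright. 0.3 kg.
- lid_grip (a point): point in the orange grip on the panel's free edge: block 26 mm along the hinge direction (point x), 56 mm in y, 22 mm in z, overhanging the box's side; the point is centred in x and z, 22 mm from the grip's outer end and 32 mm out from the panel's edge; about 70 mm above the bench when closed. Moves with the panel in an arc of radius 258 mm about the hinge line.
- lid_hinge (a point): point on the panel's hinge line, 64 mm above the bench; its x axis is the hinge line (along the box's x). Tall equipment (a street light with its cover raised, an instrument) stands behind the work, from x = 0.7 m on and, right of y = -0.3, from x = 0.6 m: keep the wrist on the robot's side of it.
- heatsink: bystander: black finned heat sink 50 x 100 x 28 mm; origin at the centre of its underside
- led_module: bystander: LED board with clear lenses 60 x 118 x 12 mm; origin at the centre of its underside
- pliers: bystander: blue pliers 53 x 184 x 13 mm; origin at the centre of its underside
- tape: bystander: roll of black tape 57 mm across, 19 mm high; origin at the centre of its underside

How it is judged:
On the way, in this order (a step that is already met when the one before it is completed fails the run):
1. the key stands fully home in the latch's slot (distance between panel_key and latch_socket below 0.006 m and angle between panel_key's own z axis and vertical below 0.1 rad), for 0.2 s.
2. the latch is turned to its stop with the key in it (value of joint latch above 1.3 rad and distance between panel_key and latch_socket below 0.01 m), for 0.2 s.
At the end, for the whole second after the job is handed in: The panel stays open past upright (over 1.65 rad), the latch is turned to within 0.27 rad of its stop, and the key stands upright (within 0.15 rad), at rest and seated in the latch (origin within 10 mm of latch_socket) (all of step 2 and value of joint lid above 1.65 rad and angle between panel_key's own z axis and vertical below 0.15 rad and linear speed of panel_key below 0.02 m/s); the robot touches nothing.
It fails at once if the latch is pushed by the fingers instead of by its key (contact force between latch and the fingers above 5 N).
It fails at once if a bystander is disturbed (moved over 30 mm) (distance of any of heatsink, led_module, pliers, tape from where it was at the start of the episode above 0.03 m).
It also fails if it takes over 72 s, if anything falls off the work surface, if the arm or the gripper's body presses on something with over 40 N, if the wrist force passes 120 N, or if a joint passes its speed limit or range.

### The arm

A 7-joint arm with a two-finger parallel gripper is mounted at the origin on a cart in front of the work surface, level with it; the furniture and walls round the work are solid. World frame = base frame: x ahead of the robot, y to its left, z up, the work surface at z = 0. Lengths are in m, angles in rad, forces in N, time in s.
With the tool pointing down it reaches from about 0.425 to 0.825 m from the base axis. Payload 3.6 kg.
Tool frame: the origin (TCP) lies where the fingers leave the gripper's body, on its centre line; the fingertips stand 73 mm ahead of it and the grasp point (between the pads) lies 54 mm ahead of it; z points along the fingers, y is the line along which they close (so a half turn about z gives the same grasp; the last joint's range is limited). The gripper opens to 85 mm and grips with 20 to 120 N. Pads are 22 mm wide; open, the fingers measure 114 mm over their backs; the gripper's body (76 mm by 85 mm) begins 54 mm behind the grasp point. The pads swing forward as they close: fully open they stand 13 mm farther back than shut.
Start: joints at [-1.329, 0.615, -0.013, 1.423, 0.008, 1.103, -0.04], TCP at [0.173, 0.627, 0.304] pointing down, gripper open.
Joint ranges: [-3.12, 3.12], [-0.3, 2.06], [-1.34, 1.32], [0.26, 2.42], [-1.36, 4.5], [0.01, 1.98], [-2.84, 2.84]. Speed limits (rad/s): [2.79, 2.79, 3.14, 3.14, 3.14, 3.14, 3.14].

### API

Orientations are given as a unit quaternion [x, y, z, w].
In Python, from station import arm, snapshot, camera_info, ticket gives the robot as it stands. Calls block until the motion is done:
- arm.movep(position, orientation): joint-space move of the TCP to a pose.
- arm.line_to(position, velocity=0.15, ori=None): straight line of the TCP; ori=None keeps the orientation; velocity is the mean speed in m/s.
- arm.move_j(angles): joint-space move.
- arm.move_gripper(opening, effort=None): opening from 0.0 (shut) to 1.0 (fully open); effort is the grip in N (None keeps the last); returns when the fingers have stopped.
- arm.pause(seconds).
- arm.ik(position, orientation): joint angles nearest the present ones, or None.
- snapshot(name): name is "scene" or "top"; returns the picture (420x560x3 uint8, blue, green, red); there is no depth.
- camera_info(name): a dict with "fx", "fy", "cx", "cy" (pixels), "dist_coeffs" ([k1, k2, p1, p2, k3] as OpenCV has them; the pictures are not rectified), "R" (3x3) and "t" (3): a world point X has camera coordinates R X + t. Camera axes: x right, y down, z forward; pixel columns grow to the right and rows downward; lengths in m; the calibration is good to about 2 mm. A picture is of the moment at which its call begins. camera_info takes no time and is no camera call.
A pose or a line that the arm cannot do raises arm.MotionError and nothing moves.
- ticket.finish_job(): hands the job in; it is judged then, once.
Readings, each from a call of its own:
- arm.read_time(): time.
- arm.read_joint_positions(): joint angles.
- arm.read_dq(): joint speeds.
- arm.read_effort(): joint torques, N m.
- arm.read_tool_pos(): TCP position.
- arm.read_eef_rot(): TCP orientation.
- arm.read_ft_force(): force on the tool from outside, world axes, zero at the start.
- arm.read_wrist_torque(): the same for the moment, N m.
- arm.read_opening(): opening from 0.0 (shut) to 1.0 (fully open).
- arm.read_finger_force(): force on a finger pad.
Only numpy, scipy, OpenCV 4.12 (cv2) and the standard library are available. Lean on these libraries where they do the work, as an engineer would, in place of code of your own. Each camera call takes 0.05 s, during which the arm holds its last target. There are 200 camera calls.

## Working session

There is one attempt and no reset: what is moved stays moved. The work goes in short steps, each a Python script; the robot and the scene stay as the last script left them, time stands still between calls to the robot, and variables do not carry over. Pictures are saved under pics/ and viewed, at most 12 in all, crops included, and the job is handed in when it is done.

```bash
ls; mkdir -p pics; python3 - <<'E'
from station import *
import cv2
for n in("scene","top"):
    im=snapshot(n); cv2.imwrite(f"pics/{n}0.png",im); c=camera_info(n)
    import numpy as np
    R=np.array(c["R"]);print(n,c["fx"],c["cx"],c["cy"],c["dist_coeffs"],"C",-R.T@np.array(c["t"]),R)
print(arm.read_time(),arm.read_eef_rot())
E
```

```text
pics
scene 442.55805327766626 269.80324719597786 210.1518069935986 [-0.08162319  0.          0.          0.          0.        ] C [-0.50362457 -0.80002552  0.62492973] [[ 0.62130469 -0.78336292  0.01797273]
 [-0.29649142 -0.25626263 -0.92001212]
 [ 0.72530912  0.56627909 -0.39147756]]
top 443.4588929689354 282.53056244331515 206.89058668029773 [-0.01946897  0.          0.          0.          0.        ] C [0.30396296 0.01718069 1.52869399] [[ 0.02134304 -0.99967257  0.01411468]
 [-0.98896513 -0.02318042 -0.14632372]
 [ 0.14660299 -0.01083593 -0.98913606]]
0.1 [ 1.33965383e-01  9.90985299e-01 -1.18071268e-03 -1.38788273e-04]
```

View pics/scene0.png

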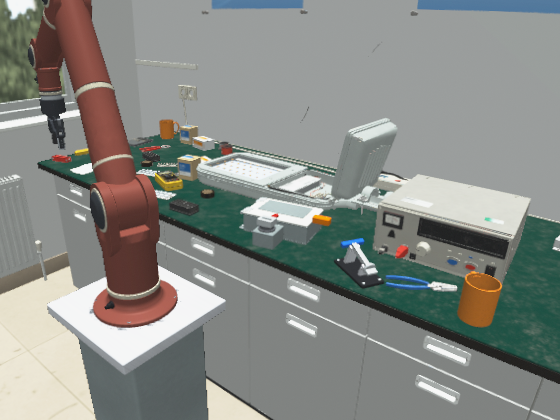

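View pics/top0.png

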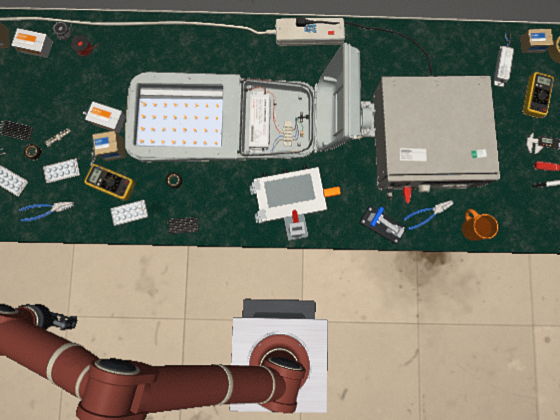

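The top view shows the box near (290,195) with its orange grip at (332,192), the red tongue at (295,215) and the key rest at (382,222), blue crossbar on the left. The scene view shows the rotor near (266,225) and the key near (357,258). I'll enlarge both.

```bash
cat > h.py <<'E'
import numpy as np, cv2
from station import *
def cam(n):
    c=camera_info(n); K=np.array([[c["fx"],0,c["cx"]],[0,c["fy"],c["cy"]],[0,0,1]])
    return K,np.array(c["dist_coeffs"]),np.array(c["R"]),np.array(c["t"])
def ray(n,p):
    K,D,R,t=cam(n); u=cv2.undistortPoints(np.array([[p]],float),K,D)[0,0]
    d=R.T@np.array([u[0],u[1],1]); return -R.T@t,d/np.linalg.norm(d)
def onz(n,p,z):
    C,d=ray(n,p); return C+d*(z-C[2])/d[2]
def tri(ps,pt):
    A=[];b=[]
    rs=[ray("scene",ps),ray("top",pt)]
    for C,d in rs:
        P=np.eye(3)-np.outer(d,d);A.append(P);b.append(P@C)
    X=np.linalg.lstsq(np.vstack(A),np.hstack(b),rcond=None)[0]
    return X,[np.linalg.norm(P@X-q) for P,q in zip(A,b)]
def proj(n,X):
    K,D,R,t=cam(n); return cv2.projectPoints(np.array(X,float).reshape(-1,3),cv2.Rodrigues(R)[0],t,K,D)[0][:,0]
def mask(im,lo,hi):
    return cv2.inRange(cv2.cvtColor(im,cv2.COLOR_BGR2HSV),lo,hi)
E
python3 - <<'E'
import cv2,numpy as np
from h import *
s=cv2.imread("pics/scene0.png");t=cv2.imread("pics/top0.png")
f=lambda im,x,y,w,h,k:cv2.resize(im[y:y+h,x:x+w],None,fx=k,fy=k,interpolation=cv2.INTER_CUBIC)
a=f(s,236,190,160,100,5);b=f(t,245,155,160,100,5)
cv2.imwrite("pics/sc1.png",a);cv2.imwrite("pics/tc1.png",b)
R={"blue":((100,150,60),(125,255,255)),"orange":((8,180,120),(20,255,255)),"red":((0,180,80),(5,255,255)),"white":((0,0,215),(180,40,255)),}
for n,im,(x,y,w,h) in(("scene",s,(236,190,160,100)),("top",t,(245,155,160,100))):
  for k,(lo,hi) in R.items():
    m=mask(im,lo,hi); z=np.zeros_like(m); z[y:y+h,x:x+w]=m[y:y+h,x:x+w]
    for c in cv2.findContours(z,cv2.RETR_EXTERNAL,cv2.CHAIN_APPROX_NONE)[0]:
      if cv2.contourArea(c)>6: print(n,k,cv2.contourArea(c),[np.round(v,1) for v in cv2.minAreaRect(c)], np.round(cv2.boxPoints(cv2.minAreaRect(c)),1).tolist())
E
```

```text
scene blue 28.0 [array([390.5, 284.5]), array([9.8, 3.9]), np.float64(11.3)] [[385.29998779296875, 285.5], [386.1000061035156, 281.6000061035156], [395.70001220703125, 283.5], [394.8999938964844, 287.3999938964844]]
scene blue 25.5 [array([390.5, 276.5]), array([3., 9.]), np.float64(90.0)] [[386.0, 275.0], [395.0, 275.0], [395.0, 278.0], [386.0, 278.0]]
scene blue 101.0 [array([352.3, 242.3]), array([ 7.1, 23.5]), np.float64(78.7)] [[340.0, 241.1999969482422], [363.1000061035156, 236.60000610351562], [364.5, 243.5], [341.3999938964844, 248.10000610351562]]
scene orange 117.0 [array([321.5, 219.6]), array([17.7,  8.5]), np.float64(13.0)] [[311.8999938964844, 221.6999969482422], [313.79998779296875, 213.39999389648438], [331.1000061035156, 217.39999389648438], [329.1000061035156, 225.6999969482422]]
scene white 19.5 [array([295.5, 287.5]), array([ 3., 11.]), np.float64(90.0)] [[290.0, 286.0], [301.0, 286.0], [301.0, 289.0], [290.0, 289.0]]
scene white 31.0 [array([371. , 270.3]), array([4.5, 9.6]), np.float64(78.7)] [[365.79998779296875, 269.0], [375.20001220703125, 267.20001220703125]
[... 1490 characters left out ...]
351562], [379.5, 205.1999969482422], [384.29998779296875, 207.6999969482422], [374.20001220703125, 226.6999969482422]]
top orange 110.0 [array([331.6, 191.4]), array([ 8. , 16.3]), np.float64(78.7)] [[322.79998779296875, 189.0], [338.79998779296875, 185.8000030517578], [340.29998779296875, 193.6999969482422], [324.3999938964844, 196.89999389648438]]
top red 36.0 [array([295. , 216.5]), array([11.,  4.]), np.float64(90.0)] [[293.0, 211.0], [297.0, 211.0], [297.0, 222.0], [293.0, 222.0]]
top white 2506.0 [array([289.8, 193.7]), array([42.1, 65.8]), np.float64(79.5)] [[253.60000610351562, 179.0], [318.29998779296875, 167.0], [326.0, 208.39999389648438], [261.29998779296875, 220.39999389648438]]
```

View pics/sc1.png

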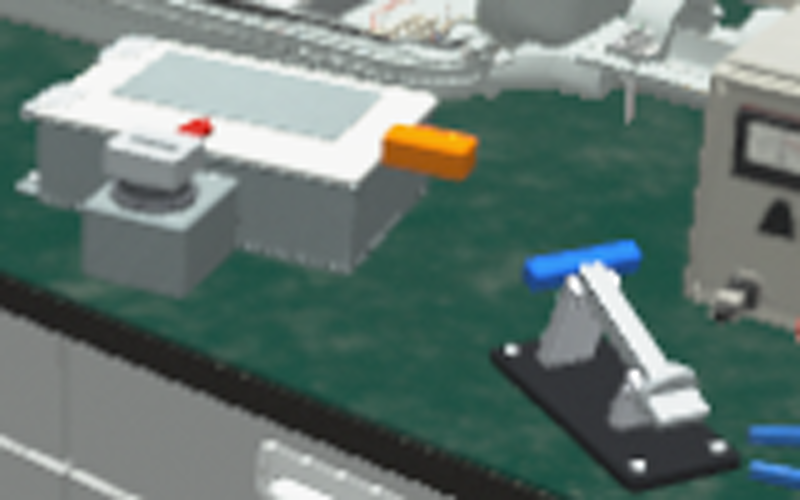

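View pics/tc1.png

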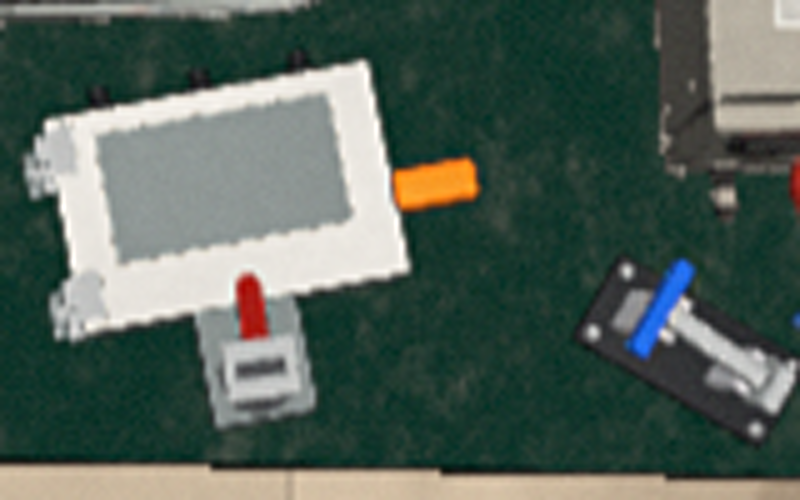

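The crops show: slot centre at top crop (260,369), i.e. pixel (297,228.8); tongue from crop (248,277) to (258,338); key crossbar at crop (662,307), shank running to lower right; rest base corners at about (622,255), (575,335), (757,443), (800,365). Next I'll turn these into positions.

```bash
python3 - <<'E'
from h import *
s=cv2.imread("pics/scene0.png");t=cv2.imread("pics/top0.png")
def blob(im,lo,hi,x,y,w,h):
    m=mask(im,lo,hi); z=np.zeros_like(m); z[y:y+h,x:x+w]=m[y:y+h,x:x+w]
    return max(cv2.findContours(z,cv2.RETR_EXTERNAL,cv2.CHAIN_APPROX_NONE)[0],key=cv2.contourArea)
np.set_printoptions(precision=4,suppress=True)
# crossbar
print("bar",tri((352.3,242.3),(376.8,215.9)))
bx=[onz("top",p,.075) for p in((371.8,225.4),(381.9,206.4))];print("bar ends",bx)
# rest base: black
m=cv2.inRange(t,(0,0,0),(62,52,62)); z=np.zeros_like(m); z[204:246,358:407]=m[204:246,358:407]
z=cv2.morphologyEx(z,cv2.MORPH_OPEN,np.ones((2,2)))
c=np.vstack([c for c in cv2.findContours(z,cv2.RETR_EXTERNAL,cv2.CHAIN_APPROX_NONE)[0] if cv2.contourArea(c)>20])
pts=np.array([onz("top",p[0],.010)[:2] for p in c.astype(float)],np.float32)
print("base rect",cv2.minAreaRect(pts),cv2.boxPoints(cv2.minAreaRect(pts)))
# manual corners
q=np.array([(622,255),(575,335),(757,443),(800,365)])/5+[245,155]-.4
P=np.array([onz("top",p,.01)[:2] for p in q]);print("base corners",P,"mean",P.mean(0),np.linalg.norm(np.roll(P,-1,0)-P,axis=1))
# panel top
g=blob(t,(0,0,215),(180,40,255),245,155,100,75)
pp=np.array([onz("top",p[0],.068)[:2] for p in g.astype(float)],np.float32);print("panel",cv2.minAreaRect(pp),cv2.boxPoints(cv2.minAreaRect(pp)))
# grip
print("grip tri",tri((321.5,219.6),(331.6,191.4)))
g=blob(t,(8,150,100),(20,255,255),310,170,40,40);pp=np.array([onz("top",p[0],.081)[:2] for p in g.astype(float)],np.float32);print("grip",cv2.minAreaRect(pp))
# slot
slot=np.array([260,369])/5+[245,155]-.4
print("slot",onz("top",slot,.084)); 
ss=np.array([150,146])/5+[236,190]-.4
print("slot tri",tri(ss,slot))
print("tongue",[onz("top",np.array(p)/5+[245,155]-.4,.0775) for p in((247,275),(258,336))])
x0,y0=286,218
gr=cv2.cvtColor(t,cv2.COLOR_BGR2GRAY);print(gr[220:240,286:310])
E
```

```text
bar (array([ 0.4965, -0.3121,  0.0704]), [np.float64(0.0011956937835775532), np.float64(0.0011956937835782072)])
bar ends [array([ 0.4645, -0.2951,  0.075 ]), array([ 0.5288, -0.3294,  0.075 ])]
base rect ((0.46917659044265747, -0.348547101020813), (0.15564393997192383, 0.08065496385097504), 61.713321685791016) [[ 0.3968 -0.398 ]
 [ 0.4678 -0.4362]
 [ 0.5416 -0.2991]
 [ 0.4705 -0.2609]]
base corners [[ 0.5406 -0.2999]
 [ 0.4839 -0.2669]
 [ 0.412  -0.3922]
 [ 0.4666 -0.423 ]] mean [ 0.4758 -0.3455] [0.0656 0.1445 0.0626 0.1436]
panel ((0.5660613775253296, -0.022047027945518494), (0.1428818553686142, 0.21959523856639862), 11.937749862670898) [[ 0.4735  0.0706]
 [ 0.5189 -0.1442]
 [ 0.6587 -0.1147]
 [ 0.6132  0.1002]]
grip tri (array([ 0.5762, -0.1613,  0.0676]), [np.float64(0.0011520273301478415), np.float64(0.0011520273301480006)])
grip ((0.5745088458061218, -0.1607746183872223), (0.028365738689899445, 0.05513843148946762), 12.775016784667969)
slot [ 0.448  -0.0462  0.084 ]
slot tri (array([ 0.4471, -0.0449,  0.0801]), [np.float64(0.0019829523175606423), np.float64(0.00198295231756046
[... 1405 characters left out ...]
49 146 128 141 198 199 200 200 203 203 202 201 204 183 168 166 163
  168 149 148 153  67  40]
 [ 58 151 147 144 161 198 188 181 170 167 158 153 145 145 130 105 113 133
  145 146 147 153  63  37]
 [ 58 128 148 144 146 153 125 122 104  98  82  83  71  81  79  91 128 143
  147 150 151 146  61  39]
 [ 50  92 144 144 139 130  94  79  73  75  69  69  72  89 104 128 145 144
  148 145 127 104  49  41]
 [ 47  68 142 146 145 142 129 126 126 104  98 100 107 135 128 113 108  96
  102 100  74  54  41  36]
 [ 44  54 149 148 143 144 144 153 149 116  91  80  82 110  96  68  53  47
   56  49  46  44  35  40]
 [ 44  54 135 147 127 111 100 103 103  87  70  54  51  48  51  48  41  50
   50  48  51  50  45  40]]
```

Measurements agree: the box centre is (0.566,-0.022) with yaw 0.208, which predicts the latch at (0.4486,-0.0468), against (0.448,-0.046) measured. The bar height comes out at 0.070, against 0.072 expected. Next I'll check reachability.

```bash
cat >> h.py <<'E'
from scipy.spatial.transform import Rotation as Ro
YAW=.208; LATCH=np.array([.4483,-.0465,.086]); RY=1.07; SH=np.array([.4745,-.351,.055])
def ori(head,below,flip=0):
    """tool z points at heading `head`, `below` rad under level; y (closing) horizontal"""
    z=np.array([np.cos(head)*np.cos(below),np.sin(head)*np.cos(below),-np.sin(below)])
    y=np.array([-np.sin(head),np.cos(head),0])*(-1 if flip else 1)
    return Ro.from_matrix(np.c_[np.cross(y,z),y,z])
def tcp(g,o,d=.054): return np.array(g)-d*o.as_matrix()[:,2]
E
python3 - <<'E'
from h import *
np.set_printoptions(precision=2,suppress=True)
r=np.radians
for L in(0,10,20,28):
  for f in(0,1):
    og=ori(RY,r(90+L),f); oi=ori(.155,r(20+L),f)
    a=[arm.ik(tcp(SH,og),og.as_quat()),arm.ik(tcp(SH+[0,0,.15],og),og.as_quat())]
    for dz in(.048,.10):
        a.append(arm.ik(tcp(LATCH+[0,0,dz],oi),oi.as_quat()))
    print(L,f,*a)
for f in(0,1):
  for lat in(0.05,.8,1.57,1.65):
    o=ori(YAW-lat,r(90),f); print("bar",f,lat,arm.ik(tcp(LATCH+[0,0,.097],o),o.as_quat()))
R=Ro.from_euler("z",YAW)
H=np.array([.5661,-.022,0])+R.apply([0,.116,.064])
for f in(0,1):
  for th in(0,.8,1.57,1.85):
    g=H+R.apply([0,-.258*np.cos(th),.006+.258*np.sin(th)])
    o=ori(YAW-np.pi/2,r(90),f); print("lid",f,th,g,arm.ik(tcp(g,o),o.as_quat()))
E
```

```text
0 0 [ 0.92  0.83 -0.54  1.77  0.61  0.71  2.69] [-0.    0.82  1.13  1.68 -0.8   1.18 -2.3 ] None None
0 1 [ 0.28  0.83  0.53  1.79 -0.63  0.69  0.67] [ 0.    0.82  1.13  1.68 -0.8   1.17  0.84] None None
10 0 [ 0.69  0.79 -0.28  1.79  0.61  0.68  2.63] [-0.09  0.82  1.13  1.7  -0.67  1.05 -2.44] None None
10 1 [ 0.29  0.8   0.37  1.81 -0.17  0.57  0.19] [-0.1   0.84  1.15  1.7  -0.68  1.06  0.72] None None
20 0 [ 0.46  0.79 -0.04  1.8   0.63  0.68  2.55] [ 1.05  0.85 -1.15  1.68  1.07  1.45  2.27] None None
20 1 [ 0.24  0.81  0.31  1.81  0.23  0.57 -0.24] [-0.02  0.69  0.77  1.71 -0.15  0.86  0.2 ] None None
28 0 [0.32 0.82 0.08 1.8  0.69 0.71 2.45] [0.26 0.61 0.18 1.71 0.49 0.94 2.74] None None
28 1 [ 0.2   0.84  0.28  1.81  0.48  0.63 -0.52] [-0.15  0.78  0.93  1.72 -0.14  0.84  0.19] None None
bar 0 0.05 [-0.04  0.41  0.13  2.06 -0.08  0.67  1.87]
bar 0 0.8 [-0.19  0.42  0.35  2.07 -0.22  0.69  1.27]
bar 0 1.57 [-0.32  0.45  0.52  2.07 -0.34  0.71  0.63]
bar 0 1.65 [-0.33  0.45  0.54  2.07 -0.35  0.71  0.57]
bar 1 0.05 [-0.54  0.54  0.89  2.08 -0.6   0.8  -0.7 ]
bar 1 0.8 [-0.66  0.65  1.13  2.08 -0.77  0.91 -1.25]
bar 1 1.57 [-0.66  0.65  1.13  2.08 -0.77  0.91 -2.02]
bar 1 1.65 [-0.66  0.65  1.13  2.08 -0.77  0.91 -2.1 ]
lid 0 0 [ 0.6  -0.16  0.07] [ 0.07  0.79  0.27  1.7  -0.3   0.69  0.7 ]
lid 0 0.8 [ 0.58 -0.08  0.26] [-0.21  0.55  0.51  1.62 -0.3   1.05  0.6 ]
lid 0 1.57 [0.54 0.09 0.33] [-0.51  0.41  0.45  1.6  -0.19  1.17  0.2 ]
lid 0 1.85 [0.53 0.16 0.32] [-0.61  0.42  0.42  1.62 -0.18  1.14  0.06]
lid 1 0 [ 0.6  -0.16  0.07] [-0.34  1.08  1.13  1.71 -1.1   1.12 -1.78]
lid 1 0.8 [ 0.58 -0.08  0.26] [-0.5   0.75  1.13  1.63 -0.71  1.23 -2.15]
lid 1 1.57 [0.54 0.09 0.33] [-0.87  0.59  1.14  1.61 -0.56  1.3  -2.57]
lid 1 1.85 [0.53 0.16 0.32] [-0.07  0.42 -0.4   1.6   0.18  1.15  2.84]
```

```bash
python3 - <<'E'
from h import *
np.set_printoptions(precision=2,suppress=True)
r=np.radians
for hd in(.155,.155+np.pi):
 for dz in(.046,.07):
  print(hd,dz,[(b,f) for b in range(10,91,5) for f in(0,1) if arm.ik(tcp(LATCH+[0,0,dz],ori(hd,r(b))) if 0 else tcp(LATCH+[0,0,dz],ori(hd,r(b),f)),ori(hd,r(b),f).as_quat()) is not None])
# bar grasp along key -z at rest: z_tool=-key z, y_tool=+-key x
kz=np.array([np.cos(RY)*np.cos(r(20)),np.sin(RY)*np.cos(r(20)),np.sin(r(20))])
ky=np.array([-np.sin(RY),np.cos(RY),0]);kx=np.cross(ky,kz)
for s in(1,-1):
  M=np.c_[np.cross(s*kx,-kz),s*kx,-kz];o=Ro.from_matrix(M)
  print("bargrip",s,arm.ik(tcp(SH+.049*kz,o),o.as_quat()))
E
```

```text
0.155 0.046 [(70, 0), (75, 0), (75, 1), (80, 0), (80, 1), (85, 0), (85, 1), (90, 0), (90, 1)]
0.155 0.07 [(65, 0), (65, 1), (70, 0), (70, 1), (75, 0), (75, 1), (80, 0), (80, 1), (85, 0), (85, 1), (90, 0), (90, 1)]
3.296592653589793 0.046 [(15, 0), (15, 1), (20, 0), (20, 1), (25, 0), (25, 1), (30, 0), (30, 1), (35, 0), (35, 1), (40, 0), (40, 1), (45, 0), (45, 1), (50, 0), (50, 1), (55, 0), (55, 1), (60, 0), (60, 1), (65, 0), (65, 1), (70, 0), (70, 1), (75, 0), (75, 1), (80, 0), (80, 1), (85, 0), (85, 1), (90, 0), (90, 1)]
3.296592653589793 0.07 [(15, 0), (15, 1), (20, 0), (20, 1), (25, 0), (25, 1), (30, 0), (30, 1), (35, 0), (35, 1), (40, 0), (40, 1), (45, 0), (45, 1), (50, 0), (50, 1), (55, 0), (55, 1), (60, 0), (60, 1), (65, 0), (65, 1), (70, 0), (70, 1), (75, 0), (75, 1), (80, 0), (80, 1), (85, 0), (85, 1), (90, 0), (90, 1)]
bargrip 1 [-0.21  1.16  0.52  1.67  0.73  1.07  0.62]
bargrip -1 [-0.47  1.45  1.13  1.68  0.01  0.84 -1.87]
```

Heading π (tool pointing back towards the robot over the panel) is fully reachable. I'll check the whole chain, including the turn in the same grasp.

```bash
python3 - <<'E'
from h import *
np.set_printoptions(precision=2,suppress=True)
r=np.radians
for L in(15,25):
 for f in(0,1):
  print("L",L,"f",f)
  o=ori(RY,r(90+L),f)
  for dz in(.0,.15): print(" grasp",arm.ik(tcp(SH+[0,0,dz],o),o.as_quat()))
  for hd,dz in((np.pi+.155,.13),(np.pi+.155,.048),(2.9,.048),(2.5,.048),(2.1,.048),(1.75,.048)):
    o=ori(hd,r(20+L),f);print(" ",hd,dz,arm.ik(tcp(LATCH+[0,0,dz],o),o.as_quat()))
E
```

```text
L 15 f 0
 grasp [ 0.59  0.78 -0.19  1.8   0.65  0.69  2.56]
 grasp [ 1.09  0.83 -1.15  1.67  1.01  1.38  2.33]
  3.296592653589793 0.13 [-0.42  0.97  0.81  1.49 -0.17  1.79 -0.94]
  3.296592653589793 0.048 [-0.41  1.08  0.79  1.53 -0.24  1.67 -0.94]
  2.9 0.048 [-0.28  1.09  0.8   1.52 -0.43  1.79 -1.11]
  2.5 0.048 [-0.21  1.13  0.94  1.59 -0.68  1.9  -1.19]
  2.1 0.048 [-0.12  1.09  0.94  1.72 -0.88  1.88 -1.36]
  1.75 0.048 [-0.05  1.05  0.94  1.89 -1.05  1.83 -1.48]
L 15 f 1
 grasp [ 0.27  0.8   0.33  1.81  0.05  0.56 -0.03]
 grasp [-0.09  0.77  1.01  1.71 -0.47  0.94  0.52]
  3.296592653589793 0.13 [ 0.03  0.82 -0.08  1.48  0.14  1.8   1.63]
  3.296592653589793 0.048 [ 0.03  0.93 -0.09  1.51  0.15  1.66  1.6 ]
  2.9 0.048 [ 0.13  0.94 -0.01  1.5  -0.09  1.66  1.48]
  2.5 0.048 [ 0.25  0.91  0.    1.57 -0.32  1.58  1.34]
  2.1 0.048 [ 0.49  0.87 -0.18  1.7  -0.45  1.38  1.12]
  1.75 0.048 [ 0.66  0.83 -0.29  1.87 -0.61  1.15  1.03]
L 25 f 0
 grasp [0.36 0.81 0.06 1.81 0.65 0.68 2.5 ]
 grasp [0.27 0.6  0.19 1.71 0.42 0.92 2.81]
  3.296592653589793 0.13 [-0.44  0.87  0.81  1.57 -0.21  1.64 -0.96]
  3.296592653589793 0.048 [-0.42  0.98  0.78  1.62 -0.28  1.51 -0.95]
  2.9 0.048 [-0.3   0.99  0.79  1.61 -0.46  1.62 -1.13]
  2.5 0.048 [-0.32  1.13  1.13  1.67 -0.77  1.83 -1.09]
  2.1 0.048 [-0.24  1.1   1.13  1.79 -0.93  1.84 -1.3 ]
  1.75 0.048 [-0.18  1.06  1.13  1.94 -1.08  1.8  -1.45]
L 25 f 1
 grasp [ 0.22  0.83  0.29  1.81  0.4   0.6  -0.42]
 grasp [-0.07  0.72  0.8   1.72 -0.08  0.84  0.13]
  3.296592653589793 0.13 [ 0.    0.73 -0.02  1.55  0.11  1.63  1.67]
  3.296592653589793 0.048 [ 0.02  0.84 -0.05  1.6   0.12  1.48  1.63]
  2.9 0.048 [ 0.1   0.84  0.03  1.59 -0.1   1.49  1.5 ]
  2.5 0.048 [ 0.21  0.82  0.05  1.65 -0.31  1.42  1.35]
  2.1 0.048 [ 0.4   0.78 -0.09  1.77 -0.45  1.26  1.13]
  1.75 0.048 [ 0.57  0.74 -0.21  1.91 -0.59  1.05  1.  ]
```

```bash
python3 - <<'E'
from h import *
np.set_printoptions(precision=4,suppress=True)
L=np.radians(20); o=ori(RY,np.pi/2+L,1)
print(arm.read_time())
arm.move_gripper(.6,40)
p=tcp(SH,o); back=-.10*o.as_matrix()[:,2]
arm.movep(p+back+[0,0,.06],o.as_quat())
arm.line_to(p+back,.2)
arm.line_to(p,.12)
print(arm.read_time(),arm.read_ft_force(),p,arm.read_tool_pos())
for n in("scene","top"): cv2.imwrite(f"pics/{n}2.png",snapshot(n))
f=lambda im,x,y,w,h,k:cv2.resize(im[y:y+h,x:x+w],None,fx=k,fy=k,interpolation=cv2.INTER_CUBIC)
a=f(cv2.imread("pics/scene2.png"),310,170,100,120,4);b=f(cv2.imread("pics/top2.png"),330,150,100,120,4)
cv2.imwrite("pics/c2.png",np.hstack([a,b]))
E
```

```text
0.1
5.45 [-0.4269 -0.0949 -0.0021] [ 0.4834 -0.3348  0.1057] [ 0.484  -0.335   0.1065]
```

View pics/c2.png

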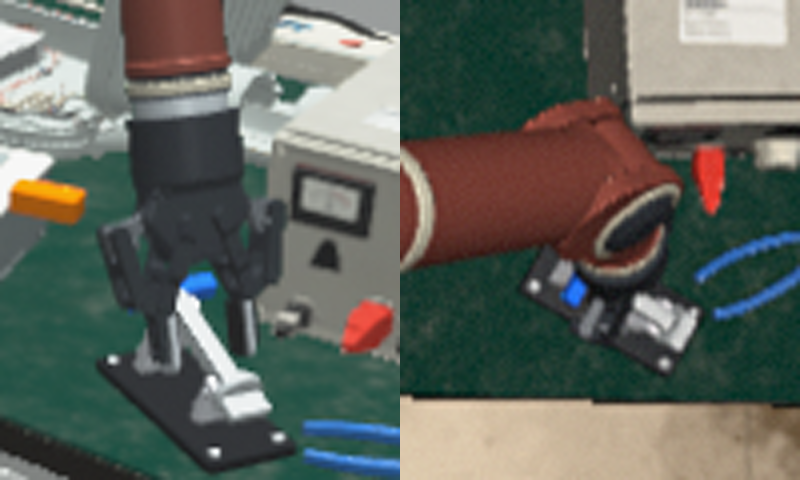

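The fingers straddle the shank mid-way, with crossbar and posts clear. Now grasp, lift and carry.

```bash
python3 - <<'E'
from h import *
np.set_printoptions(precision=4,suppress=True)
L=np.radians(20); o=ori(RY,np.pi/2+L,1)
arm.move_gripper(0,70)
print("open",arm.read_opening(),arm.read_finger_force(),arm.read_tool_pos())
p=tcp(SH,o); arm.line_to(p+[0,0,.16],.2)
print(arm.read_opening(),arm.read_ft_force())
oi=ori(np.pi+.155,np.radians(20)+L,1)
arm.movep(tcp(LATCH+[0,0,.048+.05],oi),oi.as_quat())
arm.pause(.3)
print(arm.read_time(),arm.read_ft_force(),arm.read_joint_positions(),arm.read_tool_pos()-tcp(LATCH+[0,0,.098],oi))
for n in("scene","top"): cv2.imwrite(f"pics/{n}3.png",snapshot(n))
f=lambda im,x,y,w,h,k:cv2.resize(im[y:y+h,x:x+w],None,fx=k,fy=k,interpolation=cv2.INTER_CUBIC)
a=f(cv2.imread("pics/scene3.png"),220,160,100,120,4);b=f(cv2.imread("pics/top3.png"),250,160,100,120,4)
cv2.imwrite("pics/c3.png",np.hstack([a,b]))
for n in("scene","top"):
    m=mask(cv2.imread(f"pics/{n}3.png"),(100,150,60),(125,255,255)); z=np.zeros_like(m); z[150:290,220:350]=m[150:290,220:350]
    for c in cv2.findContours(z,cv2.RETR_EXTERNAL,cv2.CHAIN_APPROX_NONE)[0]: print(n,cv2.contourArea(c),cv2.minAreaRect(c),cv2.boundingRect(c))
E
```

```text
open 0.14965905248029382 68.27712535858154 [ 0.4833 -0.3345  0.1061]
0.14690609241584285 [-0.3661  0.2879 -1.0595]
8.4667 [-0.1337  0.1707 -1.3771] [-0.1089  0.8249  0.172   1.5395  0.0426  1.6422  1.7741] [-0.     -0.0005  0.0001]
scene 95.5 ((268.5000305175781, 171.5), (21.572772979736328, 5.883483409881592), 11.309932708740234) (258, 167, 22, 10)
top 64.5 ((303.5396423339844, 221.8960418701172), (5.472704887390137, 15.224069595336914), 84.2894058227539) (296, 219, 16, 7)
```

View pics/c3.png

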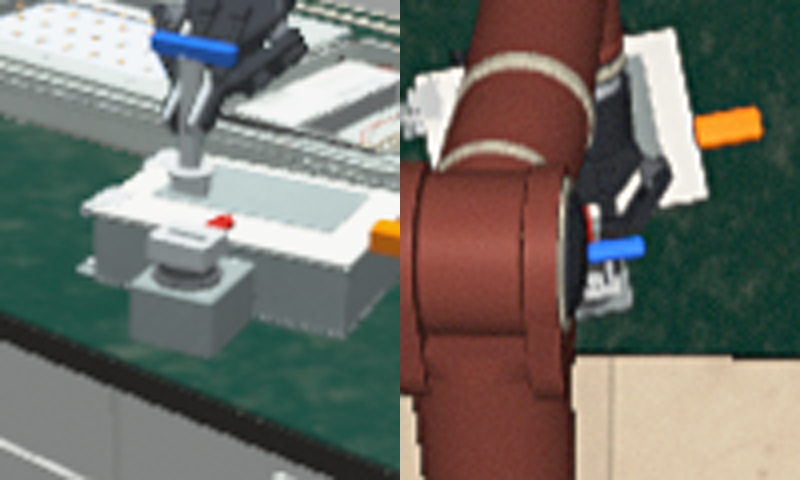

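The key hangs upright over the rotor with its collar at scene crop (190,180). The bar is at scene (268.5,171.5), and its right end is at top (311,221). Compare with projections.

```bash
python3 - <<'E'
from h import *
np.set_printoptions(precision=2,suppress=True)
hd=.155; u=np.array([-np.sin(hd),np.cos(hd),0]); x=np.array([np.cos(hd),np.sin(hd),0])
B=LATCH+[0,0,.147]
for nm,P in(("bar c",B),("bar right end",B-.035*u),("bar left",B+.035*u),("collar c",LATCH+[0,0,.053]),("blade tip",LATCH+[0,0,.034]),("slot",LATCH),("mid shank",LATCH+[0,0,.098])):
  print(nm,"scene",proj("scene",P)[0],"top",proj("top",P)[0])
print("d scene per 10mm x,z",proj("scene",B+.01*x)-proj("scene",B),proj("scene",B+[0,0,.01])-proj("scene",B))
s=cv2.imread("pics/scene3.png");g=cv2.cvtColor(s,cv2.COLOR_BGR2GRAY)
for v,h,w in((s,"bar",0),):
  m=mask(s,(100,150,60),(125,255,255));m[:150]=0;m[190:]=0;m[:,:220]=0;m[:,300:]=0
  ys,xs=np.nonzero(m);print("bar centroid",xs.mean(),ys.mean(),xs.min(),xs.max())
t=cv2.imread("pics/top3.png");m=mask(t,(100,150,60),(125,255,255));m[:210]=0;m[235:]=0;m[:,:290]=0;m[:,320:]=0
ys,xs=np.nonzero(m);print("top bar",xs.min(),xs.max(),np.polyfit(xs,ys,1),[ (c,ys[xs==c].min(),ys[xs==c].max()) for c in range(xs.min(),xs.max()+1)])
print(g[190:216,258:280])
E
```

```text
bar c scene [267.75 170.21] top [299.01 223.33]
bar right end scene [278.46 172.27] top [310.79 221.77]
bar left scene [257.31 168.2 ] top [287.22 224.89]
collar c scene [267.24 200.58] top [297.49 226.6 ]
blade tip scene [267.14 206.52] top [297.21 227.21]
slot scene [266.96 216.98] top [296.72 228.26]
mid shank scene [267.48 186.25] top [298.2  225.09]
d scene per 10mm x,z [[ 1.72 -0.9 ]] [[ 0.06 -3.33]]
bar centroid 268.6166666666667 171.51666666666668 258 279
top bar 296 311 [ -0.12 257.85] [(296, np.int64(222), np.int64(223)), (297, np.int64(221), np.int64(225)), (298, np.int64(221), np.int64(225)), (299, np.int64(221), np.int64(225)), (300, np.int64(220), np.int64(225)), (301, np.int64(220), np.int64(224)), (302, np.int64(220), np.int64(224)), (303, np.int64(220), np.int64(224)), (304, np.int64(220), np.int64(224)), (305, np.int64(219), np.int64(224)), (306, np.int64(219), np.int64(224)), (307, np.int64(219), np.int64(224)), (308, np.int64(219), np.int64(224)), (309, np.int64(219), np.int64(224)), (310, np.int64(219), np.int64(224)), (311, np.int64(220), np.int64(223))]
[[137 1
[... 1711 characters left out ...]
1 139 137 133 186 204 204 206
  205 205 205 205]
 [234 225 219 219 201 194 192 198 193 190 175 171 168 172 195 204 205 206
  205 205 205 204]
 [247 247 245 242 230 228 226 220 222 204 197 195 202 207 206 204 204 204
  205 204 205 205]
 [247 247 247 247 247 247 247 245 243 231 228 228 220 212 199 198 200 204
  205 206 205 205]
 [247 247 247 247 247 247 247 247 247 247 247 247 244 236 227 230 221 218
  209 201 194 200]
 [247 247 247 246 246 247 247 247 247 247 247 247 247 247 247 245 230 214
  197 180 215 219]
 [246 246 246 246 246 246 246 246 246 246 246 247 247 245 241 210 139 102
  132 141 234 243]
 [233 239 243 245 243 240 241 243 244 245 246 246 245 214 135 102 101 101
  101  96 174 244]]
```

Against projections, the key sits ~4–5 mm low in the hand and leans ~0.04 rad with its top towards +x. Before lowering I'll measure the rotor top in the scene view.

```bash
python3 - <<'E'
from h import *
np.set_printoptions(precision=2,suppress=True,linewidth=200)
g=cv2.cvtColor(cv2.imread("pics/scene0.png"),cv2.COLOR_BGR2GRAY)
print(g[210:230,254:280])
for lat in(0.,.05,.1):
  a=YAW-lat;R=Ro.from_euler("z",a)
  print(lat,"rotor",[proj("scene",LATCH+R.apply([sx*.019,sy*.024,0]))[0] for sx,sy in((1,1),(1,-1),(-1,-1),(-1,1))],"top",[proj("top",LATCH+R.apply([sx*.019,sy*.024,0]))[0] for sx,sy in((1,1),(1,-1),(-1,-1),(-1,1))])
  print("slot",[proj("scene",LATCH+R.apply([sx*.0055,sy*.0165,0]))[0] for sx,sy in((1,1),(1,-1),(-1,-1),(-1,1))])
  print("slot top",[proj("top",LATCH+R.apply([sx*.0055,sy*.0165,0]))[0] for sx,sy in((1,1),(1,-1),(-1,-1),(-1,1))])
E
python3 - <<'E'
import cv2
a=cv2.imread("pics/scene0.png")[205:235,246:286];b=cv2.imread("pics/top0.png")[213:243,277:317]
import numpy as np
cv2.imwrite("pics/rot.png",cv2.resize(np.hstack([a,b]),None,fx=10,fy=10,interpolation=cv2.INTER_NEAREST))
E
```

```text
[[247 247 247 247 247 247 245 242 230 228 227 220 222 204 196 194 202 208 206 204 203 204 205 204 204 204]
 [247 247 247 247 247 247 247 247 247 247 247 245 243 231 229 228 220 212 198 198 200 205 205 206 206 205]
 [247 247 247 247 247 247 247 247 247 247 247 247 247 247 247 247 244 236 227 230 221 218 210 201 194 200]
 [246 247 247 247 247 247 247 246 246 247 247 247 247 247 247 247 247 247 247 245 230 214 197 180 215 219]
 [235 241 244 245 246 246 246 246 246 246 246 246 246 246 247 247 247 245 241 210 138 102 131 141 234 243]
 [154 172 200 221 232 239 243 245 243 240 240 243 244 245 246 246 245 214 136 102 101 101 101  96 174 244]
 [117 120 148 143 142 174 223 236 232 232 234 237 238 239 241 241 238 210 175 167 140 118 100  70 180 244]
 [103 104 104 125 172 212 234 233 197 189 197 216 223 231 233 236 238 238 232 229 211 198 154 188 235 246]
 [104 104 107 162 227 239 238 231 212 197 183 168 164 186 194 213 220 228 237 239 236 229 197 243 247 247]
 [104 104 111 146 194 221 228 228 234 236 233 218 209 199 183 169 165 202 232 232 211 162 146 228 242 244]
 [104 104 115 131 135 135 152 
[... 1635 characters left out ...]
), array([304.82, 233.02]), array([290.26, 235.01])]
slot [array([263.13, 215.19]), array([272.65, 217.52]), array([270.86, 218.8 ]), array([261.29, 216.44])]
slot top [array([291.49, 227.28]), array([301.48, 225.92]), array([301.96, 229.25]), array([291.96, 230.61])]
0.1 rotor [array([263.69, 213.1 ]), array([277.08, 216.7 ]), array([270.36, 221.02]), array([256.79, 217.25])] top [array([288.9 , 223.12]), array([303.49, 221.88]), array([304.58, 233.42]), array([289.93, 234.67])]
slot [array([263.35, 215.12]), array([272.59, 217.63]), array([270.64, 218.87]), array([261.36, 216.33])]
slot top [array([291.55, 227.02]), array([301.59, 226.17]), array([301.9 , 229.51]), array([291.85, 230.36])]
```

View pics/rot.png

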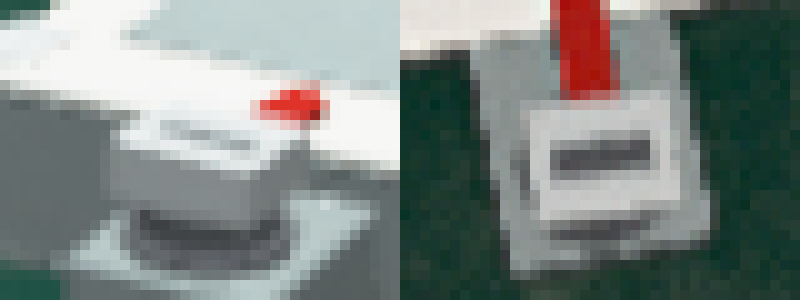

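The slot measures (296.5,228.3) in top and (266.3,218.1) in scene, so the scene view is biased about 1 px down. Relative to the slot, the key is ~1 mm off in y and tilted ~0.03 rad. I'll correct that and lower in steps while watching the force.

```bash
cat >> h.py <<'E'
B0=np.radians(40)
def kp(head,dz,dx=-.0005,dy=.001,tilt=.03,ref=LATCH):
    """tool pose with key origin dz above seat; key-in-hand grasp at key z=.05; tilt about key origin"""
    o=ori(head+np.pi,B0,1); ax=np.array([-np.sin(head),np.cos(head),0])
    T=Ro.from_rotvec(-tilt*ax)   # moves the key's top towards -x
    g=ref+[dx,dy,dz]+T.apply([0,0,.048])
    o=T*o
    return tcp(g,o),o
E
python3 - <<'E'
from h import *
np.set_printoptions(precision=3,suppress=True)
p,o=kp(.14,.05);arm.line_to(p,.1,o.as_quat())
p,o=kp(.14,.026);arm.line_to(p,.06); arm.pause(.2); f0=arm.read_ft_force();print(f0)
for dz in np.arange(.023,-.008,-.003):
    p,_=kp(.14,dz); arm.line_to(p,.04); f=arm.read_ft_force()-f0
    print(round(dz,4),f,arm.read_wrist_torque(),arm.read_tool_pos()-p)
    if f[2]>10: break
print(arm.read_time())
E
```

```text
[-1.459 -0.295 -0.53 ]
0.023 [ 1.138  0.9   -1.115] [ 0.119 -0.993  0.043] [-0.  0. -0.]
0.02 [ 0.706  0.994 -0.637] [ 0.161 -0.919 -0.028] [-0.  0. -0.]
0.017 [2.438 0.983 6.577] [ 0.07  -0.109  0.009] [ 0.    -0.     0.002]
0.014 [ 3.407  1.695 18.304] [ 0.037  1.318 -0.108] [ 0.    -0.     0.004]
10.5667
```

```bash
python3 - <<'E'
from h import *
np.set_printoptions(precision=2,suppress=True)
X,Y=-.0005,.001
p,o=kp(.14,.021,X,Y);arm.line_to(p,.05,o.as_quat());arm.pause(.1);f0=arm.read_ft_force()
ok=None
for a,b in((2,0),(0,-2),(0,2),(-2,0),(2,-2),(2,2),(-2,-2),(-2,2),(4,0),(-4,0),(0,4),(0,-4)):
    q=X+a*1e-3,Y+b*1e-3
    p,_=kp(.14,.020,*q);arm.line_to(p,.04)
    p,_=kp(.14,.0145,*q);arm.line_to(p,.03);f=arm.read_ft_force()-f0
    print(a,b,f,arm.read_tool_pos()[2]-p[2])
    if f[2]<6: ok=q;break
    p,_=kp(.14,.020,*q);arm.line_to(p,.05)
print(ok,arm.read_time())
E
```

```text
2 0 [ 2.67  0.95 18.8 ] 0.0039667282392790715
0 -2 [ 3.14  0.12 17.59] 0.003423830259332822
0 2 [ 2.04  0.9  18.35] 0.003886709413315148
-2 0 [ 1.49 -2.18 -0.03] -0.0004776948842772355
(-0.0025, 0.001) 14.0667
```

The blade dropped in at -2 mm in x. Continue down to the seat.

```bash
python3 - <<'E'
from h import *
np.set_printoptions(precision=3,suppress=True)
q=(-.0025,.001)
for dz in np.arange(.012,-.005,-.002):
    p,_=kp(.14,dz,*q); arm.line_to(p,.04); f=arm.read_ft_force()
    print(round(dz,4),f,arm.read_wrist_torque(),arm.read_tool_pos()-p)
    if f[2]>14: break
print(arm.read_time(),arm.read_opening())
for n in("scene","top"): cv2.imwrite(f"pics/{n}4.png",snapshot(n))
f=lambda im,x,y,w,h,k:cv2.resize(im[y:y+h,x:x+w],None,fx=k,fy=k,interpolation=cv2.INTER_CUBIC)
a=f(cv2.imread("pics/scene4.png"),235,170,70,70,6);b=f(cv2.imread("pics/top4.png"),265,190,60,70,6)
cv2.imwrite("pics/c4.png",np.hstack([a,b]))
E
```

```text
0.012 [ 0.641 -1.986 -1.987] [-0.29  -1.209  0.303] [ 0. -0. -0.]
0.01 [ 0.622 -1.734 -1.963] [-0.452 -1.131  0.453] [ 0. -0. -0.]
0.008 [ 0.591 -3.979 -0.738] [-0.558 -1.06   0.558] [ 0. -0. -0.]
0.006 [ 0.638 -4.578 -0.755] [-0.662 -1.     0.657] [ 0. -0. -0.]
0.004 [ 0.469 -4.43  -0.136] [-0.793 -0.951  0.739] [ 0. -0. -0.]
0.002 [ 2.38  -4.473  5.876] [-0.866 -0.164  0.684] [ 0.    -0.     0.001]
0.0 [ 3.602 -4.684 13.294] [-0.945  0.781  0.603] [ 0.    -0.     0.003]
-0.002 [ 4.371 -2.403 21.425] [-0.971  1.801  0.588] [ 0.    -0.     0.005]
16.0667 0.15335213474455886
```

View pics/c4.png

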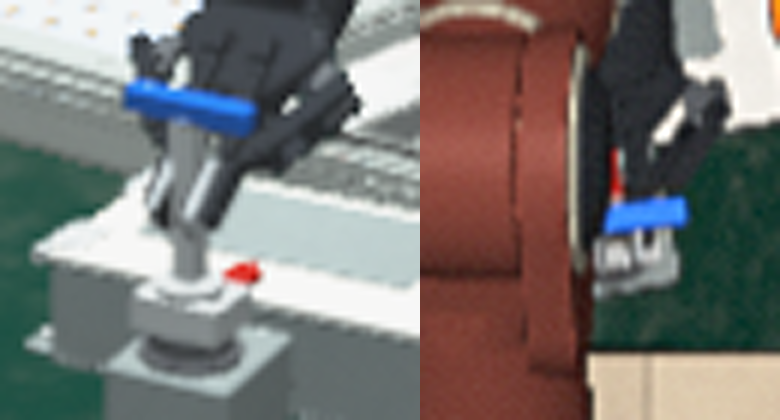

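The collar sits flat on the rotor, with contact at the consistent 2.5 mm in-hand offset. Now turn in steps, trimming the centre by lateral force.

```bash
python3 - <<'E'
from h import *
np.set_printoptions(precision=2,suppress=True)
c=np.array([-.0025,.0005]); zb=.001
p,o=kp(.14,zb,*c);arm.line_to(p,.04);arm.pause(.3)
f0=np.array([0,0]);print(arm.read_ft_force())
for h in np.linspace(.14,YAW-1.62,17)[1:]:
    p,o=kp(h,zb,*c)
    try: arm.line_to(p,.03,o.as_quat())
    except arm.MotionError as e: print("ERR",h,e);break
    f=arm.read_ft_force();w=arm.read_wrist_torque();d=np.clip(f[:2]*.00006,-.0004,.0004);c=c+d
    print(round(YAW-h,2),f,w,c*1e3)
    if np.linalg.norm(f)>45: break
print(arm.read_time(),arm.read_opening())
cv2.imwrite("pics/scene5.png",snapshot("scene"));cv2.imwrite("pics/top5.png",snapshot("top"))
E
```

```text
[ 2.75 -3.53 11.97]
0.16 [ 1.5  -3.36 10.27] [-0.74  0.55  0.69] [-2.41  0.3 ]
0.26 [ 1.87 -3.88 11.36] [-0.57  0.6   0.54] [-2.3   0.07]
0.36 [ 1.55 -4.49 10.18] [-0.46  0.6   0.57] [-2.2 -0.2]
0.46 [ 1.54 -3.36 10.97] [-0.35  0.61  0.43] [-2.11 -0.41]
0.55 [ 1.44 -3.82  9.99] [-0.26  0.51  0.43] [-2.03 -0.63]
0.65 [ 2.08 -2.79 11.58] [-0.23  0.53  0.44] [-1.9 -0.8]
0.75 [ 1.92 -3.45 10.5 ] [-0.12  0.51  0.39] [-1.79 -1.01]
0.84 [ 1.33 -3.17  9.58] [-0.04  0.45  0.38] [-1.71 -1.2 ]
0.94 [ 0.01 -3.66 10.15] [-0.07  0.53  0.4 ] [-1.71 -1.42]
1.04 [ 1.6  -3.62 10.29] [0.05 0.4  0.32] [-1.61 -1.64]
1.14 [-0.44 -2.77  9.39] [0.12 0.46 0.35] [-1.64 -1.8 ]
1.23 [-0.11 -3.25  8.62] [0.05 0.35 0.3 ] [-1.64 -2.  ]
1.33 [-0.03 -3.12  8.39] [0.11 0.37 0.32] [-1.64 -2.18]
1.43 [-0.05 -2.81  8.53] [0.15 0.32 0.23] [-1.65 -2.35]
1.52 [-0.79 -2.84  7.84] [0.22 0.28 0.27] [-1.7  -2.52]
1.62 [-0.34 -1.14  8.02] [0.25 0.21 0.2 ] [-1.72 -2.59]
21.1833 0.15455967290545633
```

```bash
python3 - <<'E'
from h import *
np.set_printoptions(precision=2,suppress=True)
c=(-.0017,-.0026)
for h in(YAW-1.68,YAW-1.74,YAW-1.80):
    p,o=kp(h,.001,*c);arm.line_to(p,.03,o.as_quat())
    w=arm.read_wrist_torque();print(YAW-h,arm.read_ft_force(),w)
p,o=kp(YAW-1.70,.0025,*c);arm.line_to(p,.03,o.as_quat());arm.pause(.2);print(arm.read_ft_force())
arm.move_gripper(.45,70)
z=o.as_matrix()[:,2]
arm.line_to(p-.09*z,.15)
arm.line_to(p-.09*z+[0,0,.12],.25);arm.pause(.1)
print(arm.read_time(),arm.read_joint_positions())
for n in("scene","top"): cv2.imwrite(f"pics/{n}6.png",snapshot(n))
f=lambda im,x,y,w,h,k:cv2.resize(im[y:y+h,x:x+w],None,fx=k,fy=k,interpolation=cv2.INTER_CUBIC)
a=f(cv2.imread("pics/scene6.png"),225,150,120,110,3.3);b=f(cv2.imread("pics/top6.png"),245,150,120,110,3.3)
cv2.imwrite("pics/c6.png",np.hstack([a,b]))
E
```

```text
1.68 [-0.53 -2.9   7.68] [0.25 0.08 0.18]
1.74 [-1.02 -3.12  8.64] [0.08 0.27 0.57]
1.8 [-1.28 -4.19  9.12] [0.05 0.39 1.31]
[1.95 3.17 0.65]
24.375 [ 0.3   0.55  0.43  1.71 -0.75  1.66  1.05]
```

View pics/c6.png

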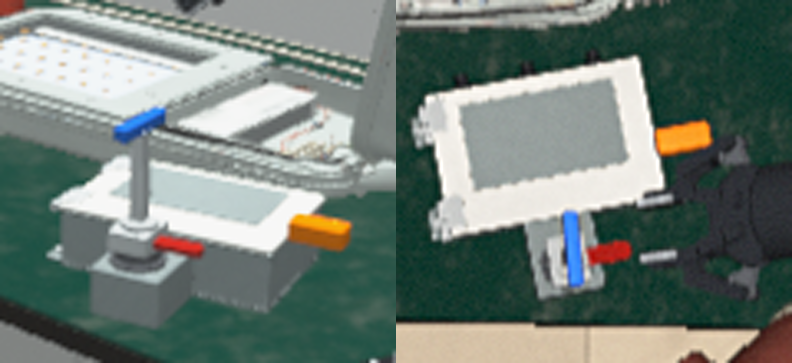

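The tongue lies along the box's -y, at the stop (moment rise seen). The key stands upright and seated, with its bar along the box's x. Now the panel by its grip.

```bash
python3 - <<'E'
from h import *
np.set_printoptions(precision=3,suppress=True)
R=Ro.from_euler("z",YAW); C=np.array([.5661,-.022,0])
o=ori(YAW-np.pi/2,np.pi/2,0)
def g(th): return C+R.apply([-.0195,.116-.258*np.cos(th)-.006*np.sin(th),.064+.258*np.sin(th)+.006*np.cos(th)])
print("grip",g(0))
arm.move_gripper(.75,25)
arm.movep(tcp(g(0)+[0,0,.12],o),o.as_quat())
arm.line_to(tcp(g(0),o),.12)
print(arm.read_ft_force())
arm.move_gripper(0,30);print(arm.read_opening(),arm.read_finger_force(),arm.read_time())
for th in np.linspace(0,1.86,14)[1:]:
    arm.line_to(tcp(g(th),o),.12);f=arm.read_ft_force();print(round(th,2),f,arm.read_opening())
    if np.linalg.norm(f)>50: break
print(arm.read_time())
cv2.imwrite("pics/scene7.png",snapshot("scene"));t=snapshot("top")
f=lambda im,x,y,w,h,k:cv2.resize(im[y:y+h,x:x+w],None,fx=k,fy=k,interpolation=cv2.INTER_CUBIC)
cv2.imwrite("pics/c7.png",np.hstack([f(cv2.imread("pics/scene7.png"),205,110,130,150,3),f(t,235,120,130,150,3)]))
E
```

```text
grip [ 0.576 -0.165  0.07 ]
[-0.216  1.151  1.306]
0.3005501589006088 34.65337693691254 27.1833
0.14 [-4.726  1.437 -0.8  ] 0.3000651238042213
0.29 [-6.061  1.5   -3.138] 0.3000590071910867
0.43 [-6.973  4.512 -3.587] 0.30006919867120385
0.57 [-7.008  3.71  -5.676] 0.2991939652179463
0.72 [-7.466  4.374 -6.458] 0.29537535171775997
0.86 [-8.549  4.075 -6.885] 0.3007716037609781
1.0 [-7.076  2.595 -7.872] 0.29963571811406403
1.14 [-6.781  1.328 -5.741] 0.2976975743125045
1.29 [-7.214  0.079 -4.401] 0.2971326799308048
1.43 [-8.481 -1.909 -0.351] 0.2973115869454925
1.57 [-9.942 -1.472  4.703] 0.2986506700196044
1.72 [-13.283  -0.335   8.109] 0.2971536116527979
1.86 [-13.949  -0.099  10.184] 0.30231723101436303
33.0833
```

View pics/c7.png

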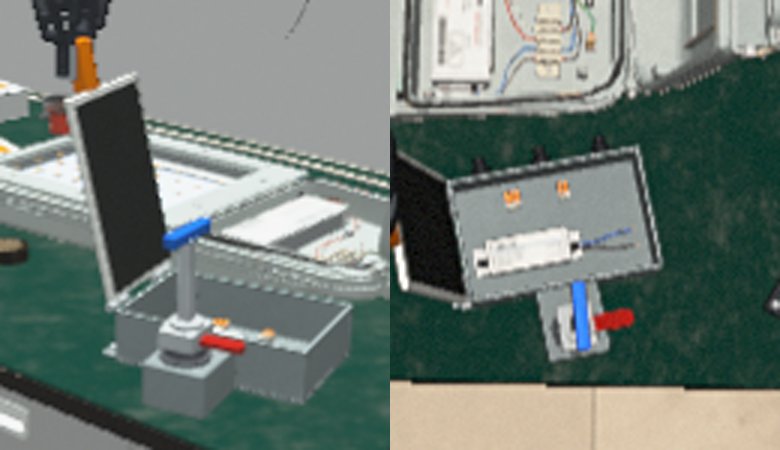

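The panel is past upright in the gripper, and the key and tongue are unchanged. Release, retreat upward and check.

```bash
python3 - <<'E'
from h import *
arm.move_gripper(.7,30); p=arm.read_tool_pos()
arm.line_to(np.array(p)+[0,0,.1],.12);arm.pause(1.0)
print(arm.read_time(),arm.read_ft_force())
t=snapshot("top");s=snapshot("scene")
f=lambda im,x,y,w,h,k:cv2.resize(im[y:y+h,x:x+w],None,fx=k,fy=k,interpolation=cv2.INTER_CUBIC)
cv2.imwrite("pics/c8.png",np.hstack([f(s,205,110,130,150,3),f(t,205,120,130,150,3)]))
E
```

```text
35.6 [ 0.26822592 -0.09865826 -0.91052923]
```

View pics/c8.png

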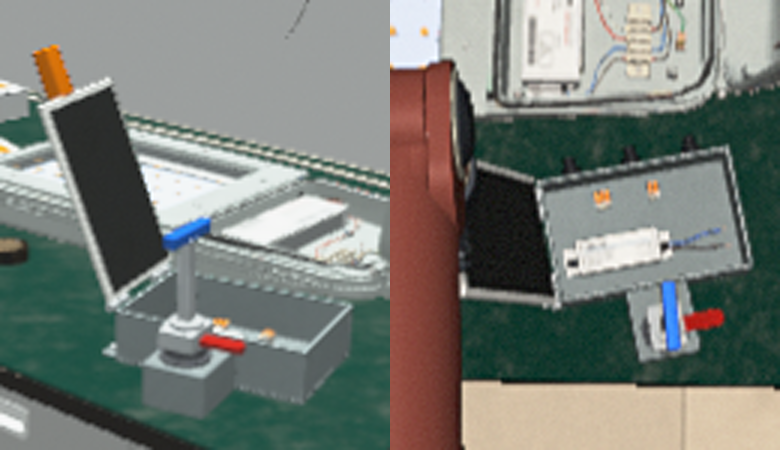

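The panel rests on its stop past upright. The key is upright and seated, the tongue is clear, and the gripper is free.

```bash
python3 -c "
from station import *
print(ticket.finish_job())"
```

```text
the job is handed in; nothing more can be done
None
```

I handed the job in at about 36 s: in the last pictures the key stands upright and seated, the tongue is at its stop clear of the panel, and the panel rests open past upright; `finish_job` returned no verdict.

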